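# Turn the leaf of the recipe folder

## Task

A recipe folder lies open on the worktop, and one stiff leaf stands half raised on the right of its spine. With the outside of the fingers, push that leaf over the spine without flinging it, and press it gently down until it lies flat on the left-hand side. Only push, do not pinch the leaf; leave the folder lying where it is, the lower leaf flat on the right, and the things round about untouched.

Things in the scene. Friction and masses are not known exactly. Their poses are not given: they have to be found in the camera images.
- folder: the recipe folder, loose (0.8 kg), lying open, grey covers: 170 mm along its spine (own x, roughly away from the robot), 280 mm across (own y). Origin: middle of the spine, on the worktop. Own +y: left-hand side, where the leaf shall lie on a sheaf whose top is 12.5 mm above the worktop; own -y: right-hand side. z up. Small steel rings on the spine, 26 mm high.
- leaf (a joint): hinge angle of the raised leaf (rad): 0 = flat on the right, pi/2 = upright, pi = flat on the left (end stop; the sheets there give 1 to 4 mm under a push). The hinge line runs along the folder's own x, straight above its origin, 16 mm above the worktop. The hinge is stiff: the leaf stays at any angle where left; about 1.5 N at its free edge turns it.
- leaf_mid (a point): middle of the raised leaf, a white plate 150 mm along the spine, reaching from 7 to 115 mm from the hinge line, 4 mm thick, 70 g; a tab at its far end (own x 32 to 68 mm) reaches to 126 mm. This point is 61 mm from the hinge line, mid-thickness. Own x along the spine, own -y from hinge to free edge, own z square to the plate (up when the leaf lies on the right)
- under_leaf (a joint): hinge angle of the like lower leaf, which lies flat on the right (0 rad) under the raised one, its upper face 11.5 mm above the worktop, its tab at the near end; it shall stay there
- timer: wind-up kitchen timer, 69x68x53 mm, standing beyond the folder; origin at the centre of its underside
- shaker: salt shaker, 44 mm across, 90 mm high, standing beyond the folder; origin at the centre of its underside
- tin: small food tin, 76 mm across, 58 mm high, standing to the left of the folder; origin at the centre of its underside
- spoon: teaspoon, 130x27x11 mm, lying between the folder and the robot; origin at the centre of its underside, own x along it

How it is judged:
By the outcome, as a careful person would: the job done as asked, in the order asked, and still so for the second after the job is handed in, with the robot touching nothing.
It also fails if it takes over 38 s, if anything falls off the work surface, if the arm or the gripper's body presses on something with over 40 N, if the wrist force passes 120 N, or if a joint passes its speed limit or range.

## Robot

A 6-joint arm with a two-finger parallel gripper is mounted at the origin on a cart in front of the work surface, level with it; the furniture and walls round the work are solid. World frame = base frame: x ahead of the robot, y to its left, z up, the work surface at z = 0. Lengths are in m, angles in degrees, forces in N, time in s.
With the tool pointing down it reaches from about 0.325 to 0.925 m from the base axis. Payload 3.1 kg.
Tool frame: the origin (TCP) lies at the very end of the fingers, on their centre line; the grasp point (between the pads) lies 19 mm behind it (env.grasp_offset is the distance from the TCP to the grasp point, in m); z points along the fingers, y is the line along which they close (so a half turn about z gives the same grasp; the last joint's range is limited). The gripper opens to 85 mm and grips with 20 to 120 N. Pads are 22 mm wide; open, the fingers measure 114 mm over their backs; the gripper's body (76 mm by 85 mm) begins 54 mm behind the grasp point. The pads swing forward as they close: fully open they stand 13 mm farther back than shut.
Start: joints at [62.67, 12.427, 92.441, -0, 75.132, -6.429], TCP at [0.223, 0.584, 0.231] pointing down, gripper open.
Joint ranges: [-157.48, 157.48], [-44.54, 120.13], [17.64, 146.25], [-64.5, 244.5], [7.68, 150.69], [-147.95, 147.95]. Speed limits (degrees/s): [159.86, 159.86, 180, 180, 180, 180].

## Interface

Orientations are given as a 3x3 rotation matrix whose columns are the frame's x, y, z axes.
In Python, from station import env gives the robot as it stands.
- The arm moves only by the shell command python3 -m creep 'ROWS' [OPENING]. ROWS is JSON, a list that holds one entry, the list of rows, each a list of 6 numbers: the shift along the world's x, y, z in mm, then the turn, a rotation vector about the world's x, y, z in rad. In form: [[[dx, dy, dz, rx, ry, rz], ...]]. A call has 1 to 20 rows; each row shifts and turns the commanded pose from where the row before left it; what a row does not reach is not made up. A row lasts 1/8 s, in which the tool goes at most 62.5 mm and 10.7 degrees, less where a joint would pass 70% of its speed; a pose out of reach is approached as far as the arm can. A call is refused whole if a number of a shift passes 62.5 or a number of a turn 0.188, either way. A call with a gripper value outside its range is refused whole. OPENING is the opening, from 0 (shut) to 1 (fully open), set as the call begins (- or left out, the last holds). The fingers move at their own pace and stop on an object; the grip force is fixed at half the most. Time passes only in rows, so rows that do not move let the fingers close. It gives the time, the measured TCP pose, the force, the opening and the grip force at its end, in the units of the state.
- env.sense(): the state, without advancing time (a new reading comes with each control period).
- env.camera(name): name is "scene" or "top" or "wrist"; returns a dict with "image" (384x512x3 uint8, red, green, blue), "fov_y" (degrees; the focal length in pixels is half the picture's height over the tangent of half this angle, whatever the lens; pixels are square), "cx", "cy" (the principal point, pixels), "pose" (4x4, takes a point from camera to world coordinates). Camera axes: x right, y up, looking along -z (the intrinsics and any distortion apply to the point x, -y, -z); pixel columns grow to the right and rows downward; lengths in m; the calibration is good to about 2 mm. A picture is of the moment at which its call begins. There is no depth.
- env.hand_in(): hands the job in; it is judged then, once.
The state is a dict: "t": time; "joint_positions": joint angles; "qd": joint speeds; "effort": joint torques, N m; "eef_pos": TCP position; "tcp_rot": TCP orientation; "ft_force": force on the tool from outside, world axes, zero at the start; "moment": the same for the moment, N m; "finger_gap": finger opening in m; "grasp_force": force on a finger pad.
Only numpy, scipy, OpenCV 4.12 (cv2) and the standard library are available. Lean on these libraries where they do the work, as an engineer would, in place of code of your own. Each camera call takes 0.05 s, during which the arm holds its last target. There are 200 camera calls.

## Working session

There is one attempt and no reset: what is moved stays moved. The work goes in short steps, Python scripts to look and compute and a shell command to move; the robot and the scene stay as the last step left them, time stands still between calls to the robot, and variables do not carry over. Pictures are saved under pics/ and viewed, at most 10 in all, crops included, and the job is handed in when it is done.

```bash
ls; mkdir -p pics
python3 - <<'E'
from station import env
import cv2,numpy as np
for n in("scene","top"):
    c=env.camera(n); cv2.imwrite(f"pics/{n}0.png",cv2.resize(c["image"][:,:,::-1],(800,600),interpolation=cv2.INTER_CUBIC))
    print(n,c["fov_y"],c["cx"],c["cy"],np.round(c["pose"],4).tolist(),[k for k in c])
print(env.sense())
E
```

```text
pics
scene 56.29363731271099 254.3689436683508 195.54329850576093 [[-0.6272, 0.4144, -0.6595, -0.0805], [-0.7788, -0.3353, 0.5301, 0.6027], [-0.0015, 0.8461, 0.533, 0.5182], [0.0, 0.0, 0.0, 1.0]] ['image', 'fov_y', 'cx', 'cy', 'pose']
top 45.767964155061975 249.20229585702927 191.29041936365368 [[-0.0297, 0.9925, -0.1188, 0.3915], [-0.9995, -0.0306, -0.0058, 0.1088], [-0.0094, 0.1186, 0.9929, 1.2308], [0.0, 0.0, 0.0, 1.0]] ['image', 'fov_y', 'cx', 'cy', 'pose']
{'t': 0.1, 'joint_positions': array([ 6.26677846e+01,  1.24721645e+01,  9.25207139e+01,  4.04967121e-04,
        7.51322686e+01, -6.42727564e+00]), 'qd': array([-0.05179047, -0.18595018, -0.26782487, -0.08152166,  0.02886683,
       -0.00379453]), 'effort': array([-1.99129092e-03, -3.98077190e+01, -3.04970491e+01, -2.02538772e-04,
        4.15534290e-03, -1.05154140e-05]), 'eef_pos': array([0.22263321, 0.58320996, 0.23008876]), 'tcp_rot': array([[-9.34172938e-01,  3.56819147e-01, -1.00895377e-03],
       [ 3.56820485e-01,  9.34170963e-01, -1.93723989e-03],
       [ 2.51291025e-04, -2.16973246e-03, -9.99997615e-01]]), 'ft_force': array([ 0.82860543, -0.47617197, -0.41008952]), 'moment': array([ 0.00193641, -0.01796195, -0.01312445]), 'grasp_force': 0.0, 'finger_gap': 0.08555650001338069}
```

View pics/scene0.png

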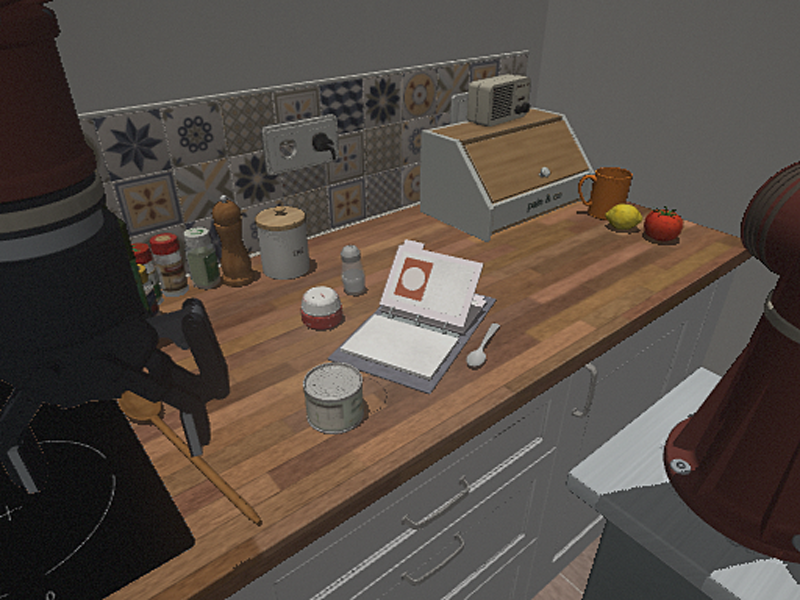

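View pics/top0.png

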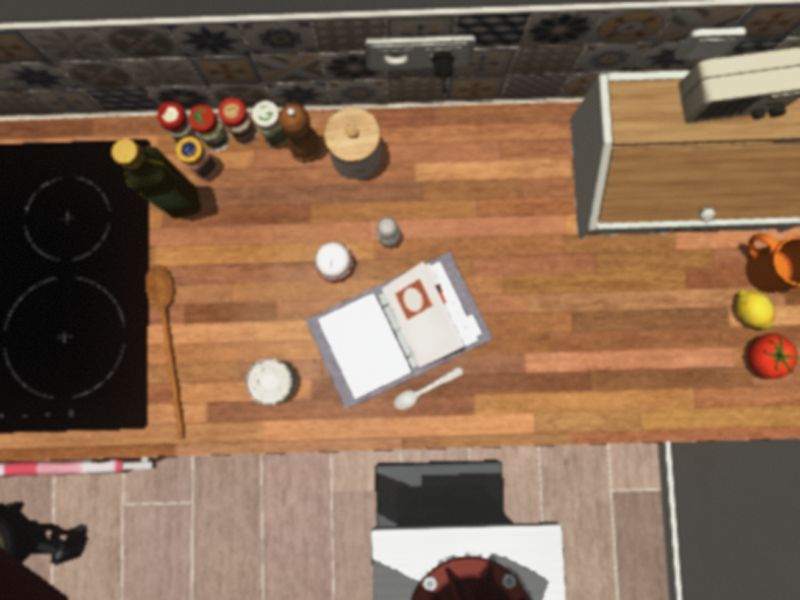

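The scene shows the folder with its leaf raised to the right (leaf near 430,285), the tin at left (335,395), the timer (322,308), the shaker (352,270) and the spoon (483,345). In the top view the folder corners are near (310,320), (448,255), (490,338) and (348,405). I'll enlarge both views.

Run:
```python
from station import env
import cv2,numpy as np
for n,(x,y) in {"scene":(190,145),"top":(190,150)}.items():
    c=env.camera(n)["image"][y:y+115,x:x+150,::-1]; cv2.imwrite(f"pics/{n}1.png",cv2.resize(c,None,fx=5,fy=5,interpolation=cv2.INTER_CUBIC))
```

```text
(no output)
```

View pics/scene1.png

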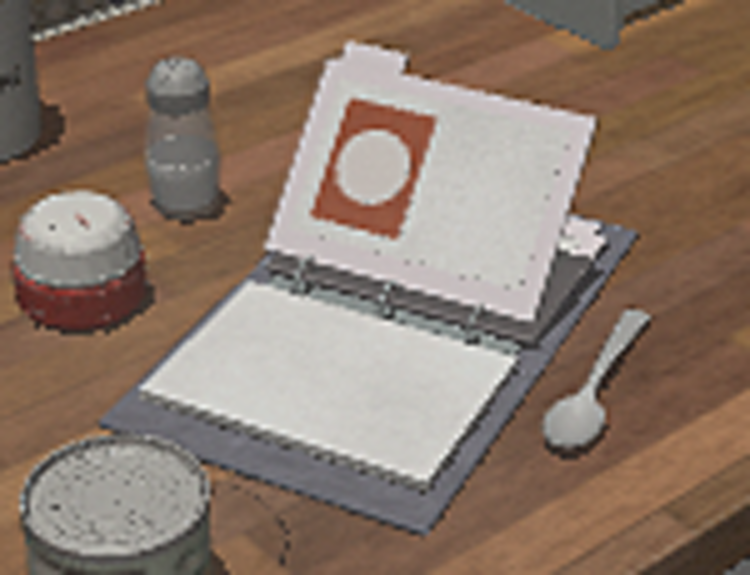

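View pics/top1.png

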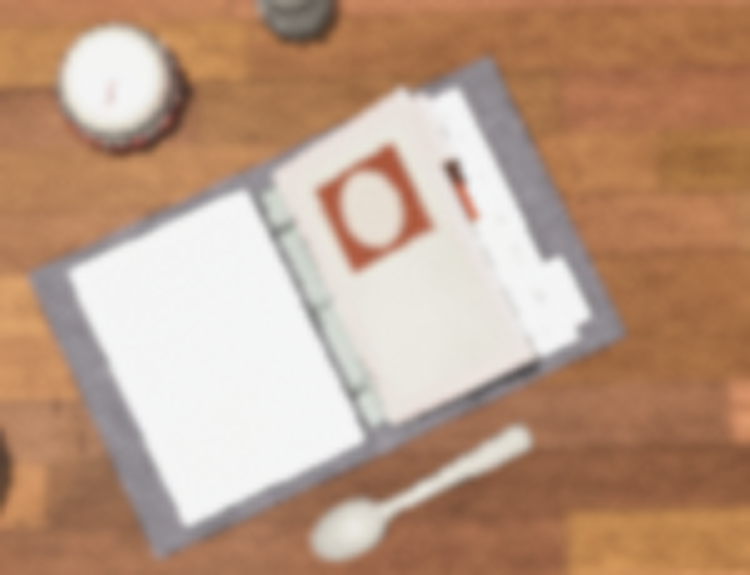

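The crops show the cover corners (top: 35,272; 160,555; 487,58; 625,330), the leaf corners (scene: 597,118; 540,320; 266,250) and the tab (345,42 and 408,57). I'll fit the folder pose and leaf angle to these.

```bash
cat > h.py <<'E'
from station import env
import cv2,numpy as np
from scipy.optimize import least_squares
def proj(c,P):
    T=c["pose"];q=(np.atleast_2d(P)-T[:3,3])@T[:3,:3];f=192/np.tan(np.radians(c["fov_y"]/2))
    return np.c_[c["cx"]-f*q[:,0]/q[:,2],c["cy"]+f*q[:,1]/q[:,2]]
def ray(c,u,z):
    f=192/np.tan(np.radians(c["fov_y"]/2));T=c["pose"]
    d=T[:3,:3]@np.array([(u[0]-c["cx"])/f,-(u[1]-c["cy"])/f,-1]);return T[:3,3]+d*(z-T[2,3])/d[2]
def pts(p,L,a):
    "L rows: (x, y or r, z or None for leaf)"
    o=[]
    for x,y,z in L:
        if z is None: y,z=-y*np.cos(a),.016+y*np.sin(a)
        o.append([p[0]+x*np.cos(p[2])-y*np.sin(p[2]),p[1]+x*np.sin(p[2])+y*np.cos(p[2]),z])
    return np.array(o)
E
python3 - <<'E'
from h import *
S=env.camera("scene");T=env.camera("top")
f=.003
LS=[(.085,.14,f),(-.085,.14,f),(-.085,-.14,f),(-.075,.115,None),(-.075,.007,None),(.075,.007,None),(.068,.126,None),(.032,.126,None)]
US=np.array([(102,424),(425,530),(637,232),(597,118),(540,320),(266,250),(345,42),(408,57)])/5+[189.6,144.6]
LT=[(.085,.14,f),(-.085,.14,f),(.085,-.14,f),(-.085,-.14,f),(.075,.007,None),(-.075,.007,None),(-.075,.115,None),(.068,.126,None)]
UT=np.array([(35,272),(160,555),(487,58),(625,330),(275,170),(390,422),(540,362),(405,90)])/5+[189.6,149.6]
r=lambda p:np.r_[proj(S,pts(p,LS,p[3]))-US,proj(T,pts(p,LT,p[3]))-UT].ravel()
s=least_squares(r,[.5,.1,.4,1],loss="soft_l1");p=s.x
print("x y yaw ang",p,np.degrees(p[2:]));print(np.round(r(p).reshape(-1,2),1).tolist())
for n,u,z in [("timer",(115,85),.05),("spoonL",(340,535),.006),("spoonR",(525,435),.006),("shaker",(295,5),.09)]:
    print(n,ray(T,np.array(u)/5+[189.6,149.6],z)[:2].round(3))
print("tin",ray(T,np.array((270,382))/1.5625,.058)[:2].round(3))
E
```

```text
x y yaw ang [0.48698062 0.10280048 0.41757609 0.84173829] [23.92534765 48.22805133]
[[-0.6, -0.2], [0.9, 0.6], [0.6, -0.1], [0.1, -0.3], [-1.2, 0.7], [-0.1, -0.1], [0.3, -0.6], [0.1, -0.9], [-2.0, 0.2], [-0.4, 0.7], [0.3, -1.2], [0.5, 0.3], [-0.5, 0.0], [1.0, 0.2], [-1.8, -1.2], [2.7, 0.1]]
timer [0.601 0.21 ]
spoonL [0.362 0.099]
spoonR [ 0.412 -0.002]
shaker [0.633 0.114]
tin [0.401 0.316]
```

```bash
python3 -m creep '[[[23,-43,0,0,0,0.13],[23,-43,0,0,0,0.13],[23,-43,0,0,0,0.13],[23,-43,0,0,0,0.13],[23,-43,0,0,0,0.13],[23,-43,0,0,0,0.132],[23,-43,0,0,0,0],[23,-43,0,0,0,0],[23,-43,0,0,0,0],[23,-43,0,0,0,0],[23,-43,0,0,0,0],[23,-43,0,0,0,0],[23,-43,0,0,0,0],[23,-43,0,0,0,0],[0,0,0,0,0,0],[0,0,0,0,0,0]]]' 0
cat >> h.py <<'E'
F=np.array([.48698,.10280,.41758])
def where():
    s=env.sense();d=s["eef_pos"]-[F[0],F[1],0];c,n=np.cos(F[2]),np.sin(F[2])
    print("t",round(s["t"],2),"folder u,v,z mm",np.round([1e3*(c*d[0]+n*d[1]),1e3*(-n*d[0]+c*d[1]),1e3*d[2]],1),"F",s["ft_force"].round(2),"gap",round(s["finger_gap"],4))
    return s
E
python3 -c "
from h import *
s=where();y=s['tcp_rot'][:,1];print(np.degrees(np.arctan2(y[1],y[0])),s['tcp_rot'][2].round(4),s['joint_positions'].round(1))"
```

```text
t: 2.3
eef_pos: [0.5445, -0.0178, 0.231]
tcp_rot: [[-0.914, -0.405, -0.001], [-0.405, 0.914, 0.001], [0.001, 0.001, -1.0]]
ft_force: [-0.3, -0.1, -0.6]
finger_gap: 0.0001
grasp_force: 0.0
t 2.3 folder u,v,z mm [   3.7 -133.6  231. ] F [-0.3  -0.07 -0.61] gap 0.0001
113.8707792717912 [ 5.0e-04  1.1e-03 -1.0e+00] [  -9.3    2.7  103.3    0.    74.  -123.2]
```

```bash
python3 -m creep '[[[0,0,-25,0,0,0],[0,0,-30,0,0,0],[0,0,-30,0,0,0],[0,0,-30,0,0,0],[0,0,-20,0,0,0],[0,0,-12,0,0,0],[-3,7,0,0,0,0],[-4,9,0,0,0,0],[-3,7,0,0,0,0],[0,0,0,0,0,0]]]'
python3 -c "
from h import *
where()
c=env.camera('scene')['image'][100:265,180:400,::-1];cv2.imwrite('pics/s2.png',cv2.resize(c,None,fx=3.5,fy=3.5,interpolation=cv2.INTER_CUBIC))"
```

```text
t: 3.55
eef_pos: [0.5351, 0.0056, 0.085]
tcp_rot: [[-0.914, -0.406, 0.001], [-0.406, 0.914, -0.0], [-0.001, -0.001, -1.0]]
ft_force: [0.8, -0.9, 0.0]
finger_gap: 0.0001
grasp_force: 0.0
t 3.55 folder u,v,z mm [   4.5 -108.4   85. ] F [ 0.79 -0.92  0.01] gap 0.0001
```

View pics/s2.png

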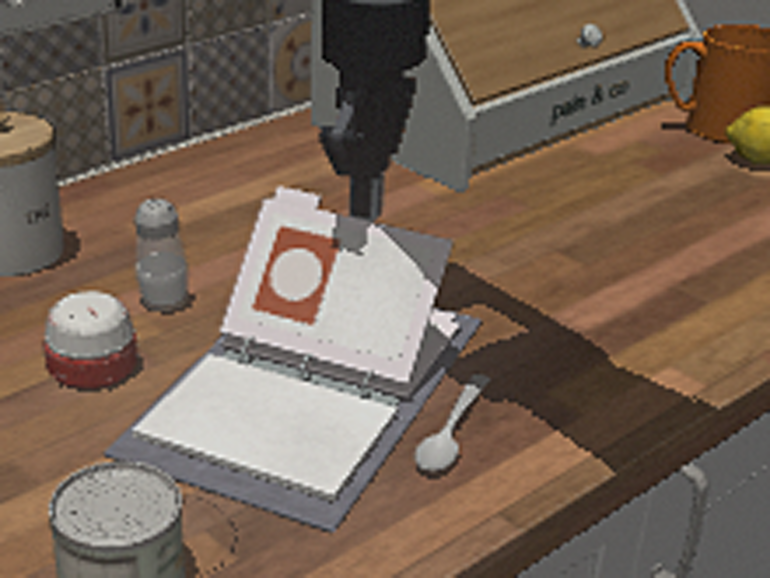

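The fingers stand shut behind the leaf's free edge (tip hidden near 355,240), clear of everything else. Next I start the push.

```bash
python3 -m creep '[[[-2.2,5,0,0,0,0],[-2.2,5,0,0,0,0],[-2.2,5,0,0,0,0],[-2.2,4.9,2.6,0,0,0],[-2.2,4.9,2.6,0,0,0],[-2.2,4.9,2.6,0,0,0],[-2.2,4.9,2.6,0,0,0],[-2.2,4.9,2.6,0,0,0],[-2.2,4.9,2.6,0,0,0],[-2.2,4.9,2.6,0,0,0],[-2.2,4.9,2.6,0,0,0],[-2.2,4.9,2.6,0,0,0]]]'
python3 -c "
from h import *
where()
c=env.camera('scene')['image'][100:265,180:400,::-1];cv2.imwrite('pics/s3.png',cv2.resize(c,None,fx=3.5,fy=3.5,interpolation=cv2.INTER_CUBIC))"
```

```text
t: 5.1
eef_pos: [0.5076, 0.0644, 0.1073]
tcp_rot: [[-0.914, -0.405, -0.002], [-0.405, 0.914, 0.0], [0.002, 0.001, -1.0]]
ft_force: [0.3, -0.6, -1.1]
finger_gap: 0.0005
grasp_force: 0.4
t 5.1 folder u,v,z mm [  3.3 -43.4 107.3] F [ 0.32 -0.58 -1.11] gap 0.0005
```

View pics/s3.png

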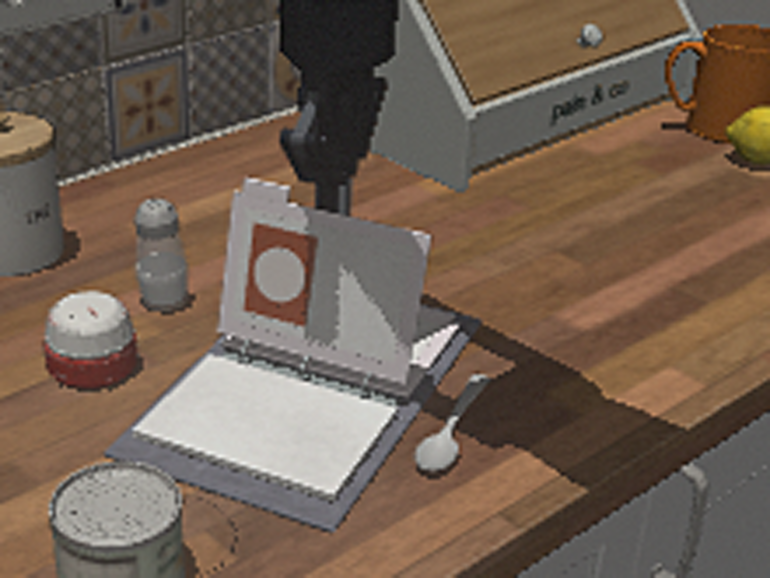

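The leaf is following the fingers, now near 72°, and the folder hasn't moved (its corners still near 107,455 and 330,527).

```bash
python3 -m creep '[[[-2.2,4.9,0.8,0,0,0],[-2.2,4.9,0.8,0,0,0],[-2.2,4.9,0.8,0,0,0],[-2.2,4.9,0.8,0,0,0],[-2.2,4.9,0.8,0,0,0],[-2,4.5,-0.5,0,0,0],[-2,4.5,-0.5,0,0,0],[-2,4.5,-0.5,0,0,0],[-2,4.5,-0.5,0,0,0],[-2,4.5,-0.5,0,0,0],[-1.9,4.2,-1.8,0,0,0],[-1.9,4.2,-1.8,0,0,0],[-1.9,4.2,-1.8,0,0,0],[-1.9,4.2,-1.8,0,0,0],[-1.9,4.2,-1.8,0,0,0],[-1.6,3.7,-2.9,0,0,0],[-1.6,3.7,-2.9,0,0,0],[-1.6,3.7,-2.9,0,0,0],[-1.6,3.7,-2.9,0,0,0],[-1.6,3.7,-2.9,0,0,0]]]'
python3 -c "
from h import *
where()
c=env.camera('scene')['image'][100:265,180:400,::-1];cv2.imwrite('pics/s4.png',cv2.resize(c,None,fx=3.5,fy=3.5,interpolation=cv2.INTER_CUBIC))"
```

```text
t: 7.65
eef_pos: [0.4699, 0.1506, 0.0854]
tcp_rot: [[-0.914, -0.405, -0.0], [-0.405, 0.914, -0.0], [0.0, -0.0, -1.0]]
ft_force: [0.7, -0.6, 0.0]
finger_gap: -0.0004
grasp_force: 0.4
t 7.65 folder u,v,z mm [ 3.8 50.7 85.4] F [ 0.71 -0.63  0.04] gap -0.0004
```

View pics/s4.png

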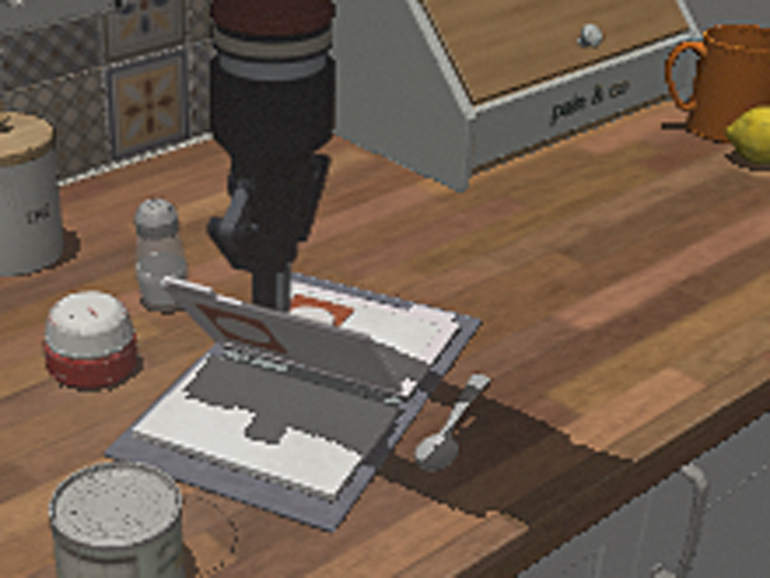

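The leaf is past upright, near 130°, leaning left with the fingertip on its back; the folder is still in place. I continue down the arc, stopping a few mm short of flat.

```bash
python3 -m creep '[[[-1.3,2.9,-4,0,0,0],[-1.3,2.9,-4,0,0,0],[-1.3,2.9,-4,0,0,0],[-1.3,2.9,-4,0,0,0],[-1.3,2.9,-4,0,0,0],[-0.7,1.7,-3.7,0,0,0],[-0.7,1.7,-3.7,0,0,0],[-0.7,1.7,-3.7,0,0,0],[-0.7,1.7,-3.7,0,0,0],[-0.5,1,-4,0,0,0],[-0.5,1,-4,0,0,0],[-0.5,1,-4,0,0,0],[-0.5,1,-4,0,0,0],[-0.2,0.4,-2.5,0,0,0],[-0.2,0.4,-2.5,0,0,0],[-0.2,0.4,-2.5,0,0,0],[-0.2,0.4,-2.5,0,0,0],[0,0,0,0,0,0]]]'
python3 -c "
from h import *
where()"
python3 -m creep '[[[0,0,-1.5,0,0,0],[0,0,-1.5,0,0,0],[0,0,-1,0,0,0],[0,0,0,0,0,0],[0,0,0,0,0,0]]]'
```

```text
t: 9.95
eef_pos: [0.4576, 0.1773, 0.0246]
tcp_rot: [[-0.914, -0.405, -0.001], [-0.405, 0.914, -0.0], [0.001, 0.0, -1.0]]
ft_force: [0.9, -0.3, 0.6]
finger_gap: 0.0002
grasp_force: 0.0
t 9.95 folder u,v,z mm [ 3.4 80.  24.6] F [ 0.91 -0.3   0.57] gap 0.0002
t: 10.58
eef_pos: [0.458, 0.1773, 0.0209]
tcp_rot: [[-0.914, -0.405, 0.0], [-0.405, 0.914, -0.0], [-0.0, -0.0, -1.0]]
ft_force: [-0.5, -0.5, 0.6]
finger_gap: 0.0004
grasp_force: 0.0
```

```bash
for i in 1; do python3 -m creep '[[[0,0,-1,0,0,0],[0,0,-1,0,0,0],[0,0,0,0,0,0],[0,0,0,0,0,0]]]' | grep -E "eef|ft_|t:"; done
python3 -m creep '[[[0,0,-1,0,0,0],[0,0,0,0,0,0],[0,0,0,0,0,0]]]' | grep -E "eef|ft_|t:"
```

```text
t: 11.08
eef_pos: [0.4579, 0.1773, 0.0188]
tcp_rot: [[-0.914, -0.405, -0.0], [-0.405, 0.914, -0.0], [0.0, -0.0, -1.0]]
ft_force: [0.0, -0.3, 0.2]
t: 11.45
eef_pos: [0.4579, 0.1774, 0.018]
tcp_rot: [[-0.914, -0.405, -0.0], [-0.405, 0.914, -0.0], [0.0, 0.0, -1.0]]
ft_force: [-1.1, -0.4, 2.5]
```

```bash
python3 -m creep '[[[0,0,-1,0,0,0],[0,0,0,0,0,0],[0,0,0,0,0,0]]]' | grep -E "eef|ft_|t:"
python3 -c "
from h import *
c=env.camera('scene')['image'][145:260,180:330,::-1];cv2.imwrite('pics/s5.png',cv2.resize(c,None,fx=5,fy=5,interpolation=cv2.INTER_CUBIC))"
```

```text
t: 11.82
eef_pos: [0.458, 0.1774, 0.0179]
tcp_rot: [[-0.914, -0.405, -0.001], [-0.405, 0.914, -0.0], [0.001, 0.0, -1.0]]
ft_force: [-3.8, -1.2, 10.0]
```

View pics/s5.png

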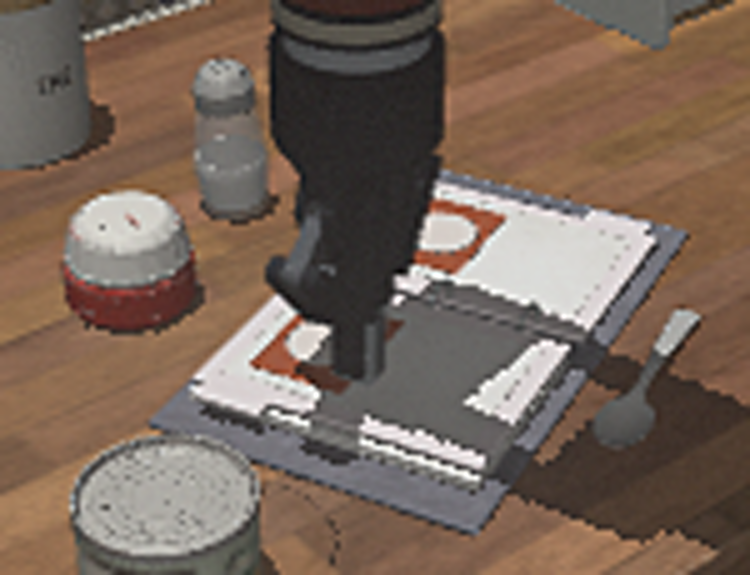

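The leaf lies on the left sheaf under the fingertip. The force has reached 10 N at z = 17.9 mm, so it's at the stop. I lift straight up and check.

```bash
python3 -m creep '[[[0,0,1,0,0,0],[0,0,1,0,0,0],[0,0,2,0,0,0],[0,0,5,0,0,0],[0,0,15,0,0,0],[0,0,30,0,0,0],[0,0,40,0,0,0],[0,0,40,0,0,0],[0,0,40,0,0,0],[0,0,40,0,0,0],[-20,40,10,0,0,0],[-20,50,0,0,0,0],[-20,55,0,0,0,0],[-20,55,0,0,0,0],[-20,55,0,0,0,0],[-20,55,0,0,0,0],[0,50,0,0,0,0],[0,0,0,0,0,0],[0,0,0,0,0,0]]]' | grep -E "eef|ft_|t:"
python3 -c "
from h import *
for n,x,y in(('scene',180,145),('top',190,150)):
    c=env.camera(n)['image'][y:y+115,x:x+150,::-1];cv2.imwrite(f'pics/{n}6.png',cv2.resize(c,None,fx=5,fy=5,interpolation=cv2.INTER_CUBIC))"
```

```text
t: 14.25
eef_pos: [0.3378, 0.5369, 0.2413]
tcp_rot: [[-0.914, -0.406, 0.0], [-0.406, 0.914, -0.001], [0.0, -0.001, -1.0]]
ft_force: [-0.7, 0.3, 0.3]
```

View pics/scene6.png

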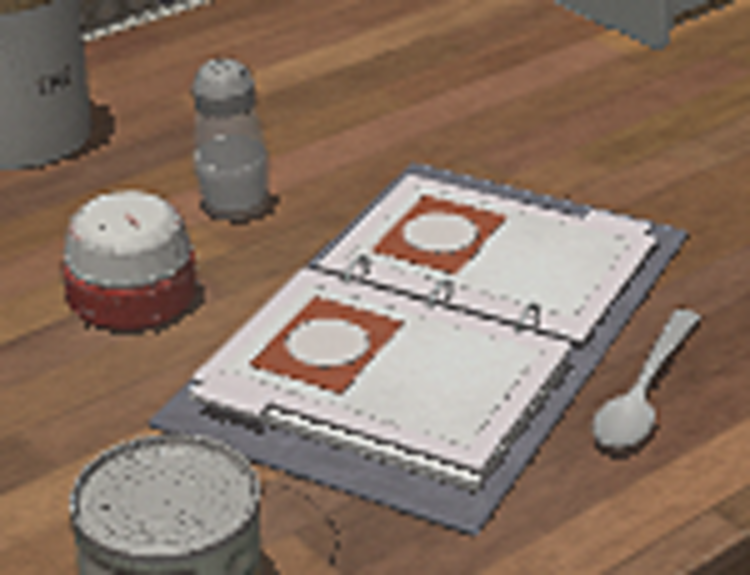

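View pics/top6.png

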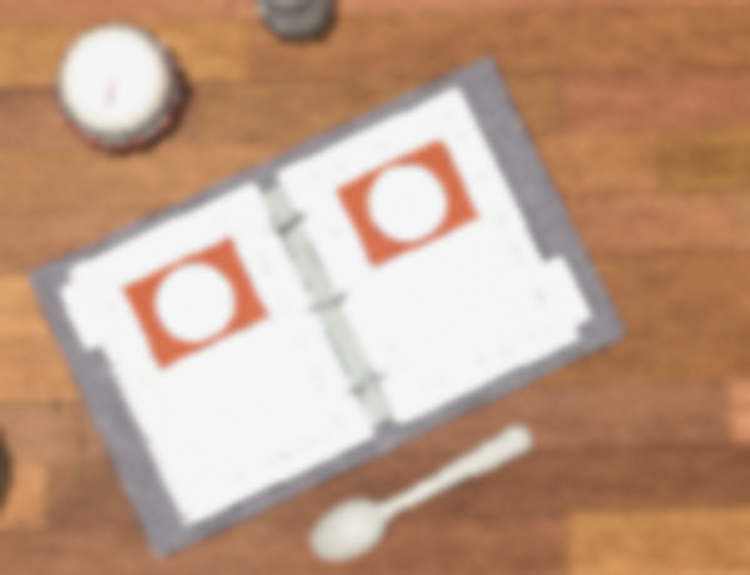

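The leaf is flat on the left with its tab at (80,310) in the top view. The folder corners read the same as before, and the right leaf, spoon, timer and shaker haven't moved. One numeric angle check before I hand in.

```bash
python3 -c "
from h import *
S=env.camera('scene')
for a in(np.pi,3.05):
    # upper-face corners near free, near hinge, tab
    P=pts(F,[(-.075,.115,None),(.068,.126,None),(.032,.126,None),(-.075,.007,None)],a)+[0,0,.002]
    print(a,((proj(S,P)-[179.6,144.6])*5).round())
"
```

```text
3.141592653589793 [[483. 466.]
 [194. 391.]
 [261. 413.]
 [575. 341.]]
3.05 [[484. 447.]
 [193. 371.]
 [260. 392.]
 [575. 340.]]
```

```bash
python3 -c "
from station import env
print(env.hand_in())"
```

```text
the job is handed in; nothing more can be done
None
```

I pushed the leaf over the spine with the shut fingers and pressed it flat on the left with about 10 N; in the last pictures the folder, lower leaf, timer, shaker, tin and spoon look unmoved. I handed it in at about 14 s.

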